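Uncouple the nipple from the air outlet

ROBOT

A 6-joint arm with a two-finger parallel gripper is mounted at the origin on the work surface; the furniture and walls round the work are solid. World frame = base frame: x ahead of the robot, y to its left, z up, the work surface at z = 0. Lengths are in mm, angles in rad, forces in N, time in s.
With the tool pointing down it reaches from about 350 to 875 mm from the base axis. Payload 4.2 kg.
Tool frame: the origin (TCP) lies between the finger pads; the fingertips stand 17 mm ahead of it and the grasp point (between the pads) lies 2 mm behind it (nose_length is the distance from the TCP to the fingertips, in mm); z points along the fingers, y is the direction in which the jaws open and shut (so a half turn about z gives the same grasp; the last joint's range is limited). The gripper opens to 85 mm and grips with 20 to 120 N. Pads are 22 mm wide; open, the fingers measure 114 mm over their backs; the gripper's body (76 mm by 85 mm) begins 54 mm behind the grasp point. The pads swing forward as they close: fully open they stand 13 mm farther back than shut.
Start: joints at [-0.855, 0.385, 0.008, 0, -1.194, -0.259], TCP at [275.686, -560.889, 248.312] pointing down, gripper open.
Joint ranges: [-3.14, 3.14], [-1.21, 2.06], [-1.07, 1.41], [-3.16, 2.05], [-2.99, -0.16], [-3.1, 3.1]. Speed limits (rad/s): [2.79, 2.79, 3.14, 3.14, 3.14, 3.14].

INTERFACE

Orientations are given as a unit quaternion [x, y, z, w].
In Python, from bench import * gives the robot as it stands.
- The arm moves only by the tool jog_arm, never from a script. Its argument "increments" is a list of rows, each a list of 4 numbers: the shift along the tool's x, y, z in m, then the turn about the tool's z in degrees. A call has 1 to 10 rows; each row is the pose to reach, as a shift and turn from the pose measured when the call began, along the tool's axes at that moment; what a row does not reach only later rows make up. A row lasts 1/8 s, in which the tool goes at most 62.5 mm and 10.7 degrees, less where a joint would pass 70% of its speed; a pose out of reach is approached as far as the arm can. A call with a gripper value outside its range is refused whole. "hand" is the gripper's target within -1 to 1 (fully open at 1, half-way at 0, shut at -1), set as the call begins (left out, the last holds). The fingers move at their own pace and stop on an object; the grip force is fixed at half the most. Time passes only in rows, so rows that repeat a pose let the fingers close. It gives the time, the measured TCP pose, the force and the opening at its end, in the units of the state.
- read_state(): the state, without advancing time (a new reading comes with each control period).
- get_image(name): name is "side" or "top" or "wrist"; returns the picture (420x560x3 uint8, red, green, blue); there is no depth.
- calibration(name): a dict with "fx", "fy", "cx", "cy" (pixels), "D" ([k1, k2, p1, p2, k3] as OpenCV has them; the pictures are not rectified), "position" and "rotation" of the camera in the world; the wrist camera has in their place "hand_eye" (4x4, takes a point from camera to tool coordinates, whose origin is the TCP and whose axes are the flange's). Camera axes: x right, y up, looking along -z (the intrinsics and any distortion apply to the point x, -y, -z); pixel columns grow to the right and rows downward; lengths in mm; the calibration is good to about 2 mm. A picture is of the moment at which its call begins: read the wrist's pose just before it. calibration takes no time and is no camera call.
- job_done(): hands the job in, once; it reports no verdict.
The state is a dict: "clock": time; "joints": joint angles; "joint_vel": joint speeds; "joint_efforts": joint torques, N m; "position": TCP position; "ee_rot": TCP orientation; "contact_force": force on the tool from outside, world axes, zero at the start; "wrist_torque": the same for the moment, N m; "gripper_width": finger opening in mm.
Only numpy, scipy, OpenCV 4.12 (cv2) and the standard library are available. Lean on these libraries where they do the work, as an engineer would, in place of code of your own. Each camera call takes 0.05 s, during which the arm holds its last target.

TASK

Uncouple the nipple from the locking quick coupling on the air outlet block: pressing the knurled sleeve down only lightly, turn it clockwise (seen from above) until you feel it drop past its hidden lock pin, then push it down until the nipple pops up, never forcing the pin. Let the sleeve go, pull the nipple straight out so that the sleeve snaps fully up again, and set the nipple down in the shallow steel tray, leaving the loose things around where they are.

Things in the scene. Friction and masses are not known exactly. Their poses are not given: they have to be found in the camera images.
- coupling: Fixed air outlet block: dark steel foot plate 96 x 80 x 6 mm, aluminium block on it (62 x 56 mm, top at 30 mm), upright brass stem 27 mm across in the middle, with the sprung steel sleeve round it and the nipple in its mouth. Origin: centre of the underside, on the stem's axis; z up along the stem.
- coupling_mouth (a point): Centre of the mouth of the brass stem, on its axis, 96 mm above the desk. The bore below is 21 mm wide and holds the nipple's 19.6 mm shank 26 mm deep. When the nipple is unlocked a spring lifts it 8 mm and the closing jaws then hold it lightly there (2 to 4 N to pull it straight up).
- sleeve_grip (a point): Point on the upright axis 88 mm above the desk (does not move): grip round the sleeve here from above, the nipple's head between the fingers. The sleeve is round, knurled steel, 40 mm across; fully up it reaches from 70.5 to 95.5 mm above the desk. It turns about the axis with slight friction and slides down against its spring.
- sleeve (a joint): How far the sleeve is pushed down, m: 0 = fully up, spring 4 N at 0 plus 0.5 N per mm. Off the notch the pin blocks it at 1 mm; in the notch it goes down to 7.5 mm, where the notch's end meets the pin. The nipple unlocks and pops up at 5 to 7 mm. Let go then, the sleeve stays some 5 mm down on the nipple's shank, and snaps to 0 when the nipple is pulled out.
- lock_pin: Hidden 4 mm pin between stem and sleeve, 76 mm above the desk; bends if the sleeve loads it with over 20 N, down or sideways. The sleeve's inner notch (not visible or measured) starts 0.15 to 1.25 rad short of it: turn clockwise from above. The sleeve can drop over some 0.13 rad of turning; past that the pin blocks again. Origin on the stem's axis.
- nipple_head (a point): Middle of the round knurled head (28 mm across, 18 mm high) of the steel nipple, 44.5 mm long, 70 g. Below the head: 19.6 mm shank, 26.5 mm long. The lower end is 35.5 mm below this point (z along the nipple). Seated, the point is about 10 mm above the stem's mouth; unlocked, about 18 mm; 36 mm or more when clear of the bore.
- tray_in (a point): Centre of the inner floor of the shallow dark steel tray, 114 x 84 mm inside (x by y), walls 18 mm high and 3 mm thick, floor 3 mm above the desk. Fixed.
- cutters: Loose side cutters with blue handles lying on the desk, 52 x 108 x 14 mm; a bystander. Origin: centre of the underside.
- relay: Loose black cube-shaped relay, 28 x 28 x 24 mm, a bystander. Origin: centre of the underside.
- bolt: Loose hex bolt standing on its head, 17 x 19 x 37 mm, a bystander. Origin: centre of the underside.
- dropper: Loose small dropper bottle with a red spout, 28 mm across, 63 mm high, a bystander. Origin: centre of the underside.

How it is judged:
By the outcome, as a careful person would: the job done as asked, in the order asked, and still so for the second after the job is handed in, with the robot touching nothing.
It also fails if it takes over 67 s, if anything falls off the work surface, if the arm or the gripper's body presses on something with over 40 N, if the wrist force passes 120 N, or if a joint passes its speed limit or range.

## Working session

There is one attempt and no reset: what is moved stays moved. The work goes in short steps, Python scripts to look and compute and a tool call to move; the robot and the scene stay as the last step left them, time stands still between calls to the robot, and variables do not carry over. Pictures are saved under pics/ and viewed, and the job is handed in when it is done.

Besides the shell and the picture viewer there is one more tool, called after "Request:" by a JSON object that holds its "method" and its "body". jog_arm: Moves the arm, as the interface text tells. Its arguments: {"type":"object","properties":{"increments":{"type":"array"},"hand":{"type":"number"}},"required":["increments"]}

```bash
mkdir -p pics; ls; python3 - <<'E'
from bench import *
import cv2
s=read_state();print(s)
for n in ["side","top","wrist"]:
    im=get_image(n);cv2.imwrite(f"pics/{n}0.png",im[:,:,::-1]);print(n,calibration(n))
E
```

```text
pics
{'clock': 0.0, 'joints': array([-8.55354024e-01,  3.85588601e-01,  6.64953891e-03, -5.25413645e-04,
       -1.19400118e+00, -2.58586892e-01]), 'joint_vel': array([-0.00070774,  0.00043519,  0.00034154,  0.00033681,  0.00047939,
       -0.00033501]), 'joint_efforts': array([ 2.76233886e-04, -3.92287838e+01,  1.88401222e+01,  4.18628141e+00,
       -4.67122023e-03, -8.35970386e-07]), 'position': array([ 275.48717543, -560.40962238,  247.20755892]), 'ee_rot': array([-2.26351809e-01,  9.74044994e-01,  1.06159609e-03, -2.85880385e-04]), 'contact_force': array([-0.17485477,  0.63527071, -0.64434727]), 'wrist_torque': array([0.07052885, 0.04662275, 0.03383064]), 'gripper_width': 85.08971651472808}
side {'fx': 488.7979360544169, 'fy': 488.7979360544169, 'cx': 282.6849953584289, 'cy': 206.05365176722813, 'D': array([0.0401318, 0.       , 0.       , 0.       , 0.       ]), 'position': array([-317.86929439, -251.55784688,  434.99924124]), 'rotation': array([ 0.43227132, -0.32598591, -0.51709488,  0.66293859])}
top {'fx': 452.29959654058575, 'fy': 452.29959654058575, 'cx': 277.64114599598696, 'cy': 209.49656190786612, 'D': array([-0.02833622,  0.        ,  0.        ,  0.        ,  0.        ]), 'position': array([ 301.12698038,  -32.35902851, 1137.94192254]), 'rotation': array([ 0.0457216 , -0.04525121, -0.70120663,  0.71005009])}
wrist {'fx': 292.21638110254105, 'fy': 292.21638110254105, 'cx': 279.03756023943856, 'cy': 208.6937833216349, 'D': array([-0.05626939,  0.        ,  0.        ,  0.        ,  0.        ]), 'hand_eye': array([[ 1.45605174e-04,  9.56378035e-01,  2.92131875e-01,
         7.33105184e+01],
       [ 9.99999382e-01,  1.82713054e-04, -1.09658638e-03,
         7.57294793e-01],
       [-1.10212744e-03,  2.92131854e-01, -9.56377418e-01,
        -1.25206548e+02],
       [ 0.00000000e+00,  0.00000000e+00,  0.00000000e+00,
         1.00000000e+00]])}
```

View pics/side0.png

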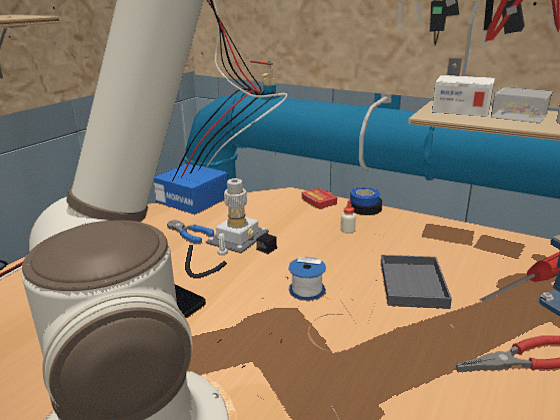

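View pics/top0.png

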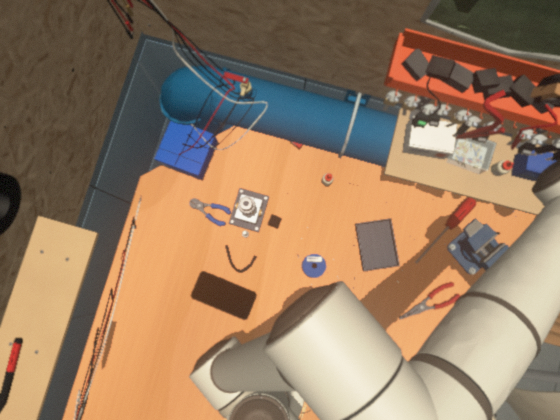

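View pics/wrist0.png

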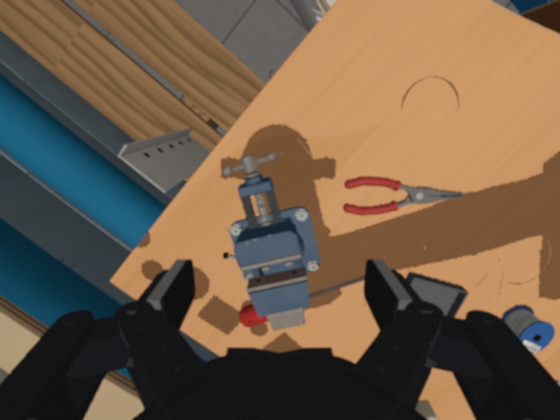

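```bash
cat > h.py <<'E'
import numpy as np, cv2
from scipy.spatial.transform import Rotation as R
from bench import calibration
def cam(n,st=None):
    c=calibration(n);K=np.array([[c['fx'],0,c['cx']],[0,c['fy'],c['cy']],[0,0,1]])
    if n=='wrist':
        T=np.eye(4);T[:3,:3]=R.from_quat(st['ee_rot']).as_matrix();T[:3,3]=st['position']
        T=T@np.array(c['hand_eye'])
        return K,c['D'],T[:3,3],T[:3,:3]
    return K,c['D'],np.array(c['position']),R.from_quat(c['rotation']).as_matrix()
def ray(n,uv,st=None):
    K,D,p,r=cam(n,st)
    q=cv2.undistortPoints(np.array([[uv]],float),K,D)[0,0]
    d=r@np.array([q[0],-q[1],-1]);return p,d/np.linalg.norm(d)
def onz(n,uv,z,st=None):
    p,d=ray(n,uv,st);return p+d*(z-p[2])/d[2]
def proj(n,P,st=None):
    K,D,p,r=cam(n,st)
    c=(np.atleast_2d(P)-p)@r
    c=c*[1,-1,-1]
    return cv2.projectPoints(c,np.zeros(3),np.zeros(3),K,D)[0][:,0]
E
python3 - <<'E'
from h import *
for n,(x0,y0,x1,y1) in {'top':(180,140,420,290),'side':(150,160,310,290)}.items():
    im=cv2.imread(f'pics/{n}0.png')[y0:y1,x0:x1]
    f=min(800/(x1-x0),600/(y1-y0)); print(n,f)
    cv2.imwrite(f'pics/{n}0z.png',cv2.resize(im,None,fx=f,fy=f,interpolation=cv2.INTER_CUBIC))
p=onz('top',(247,204),115);print(p)
print(proj('side',[p,[p[0],p[1],0]]))
print(onz('top',(377,245),3),proj('side',onz('top',(377,245),3)))
E
```

```text
top 3.3333333333333335
side 4.615384615384615
[445.33238199  39.30523378 115.        ]
[[235.70084419 181.66516236]
 [239.0375005  238.59027533]]
[ 361.37204378 -281.04289824    3.        ] [[414.49720055 283.69247915]]
```

View pics/top0z.png

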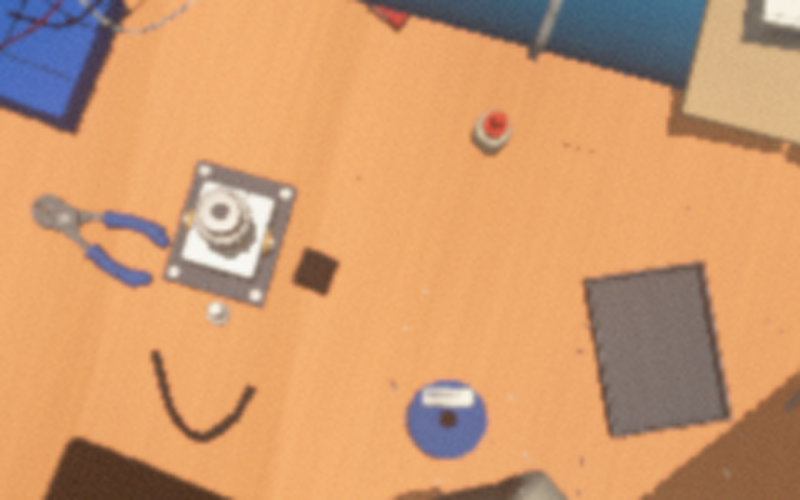

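View pics/side0z.png

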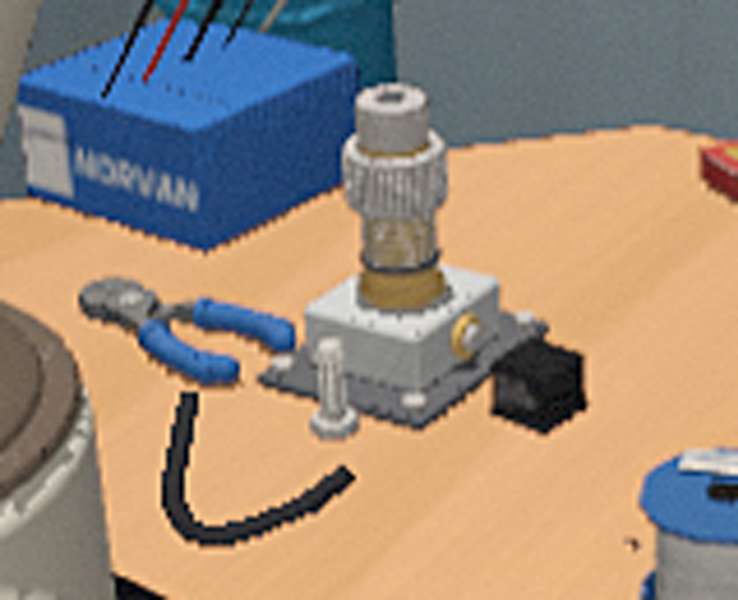

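```bash
cat >> h.py <<'E'
def tri(uvs,n0='top',n1='side'):
    A=[];b=[]
    for n,uv in uvs:
        p,d=ray(n,uv);M=np.eye(3)-np.outer(d,d);A.append(M);b.append(M@p)
    return np.linalg.solve(sum(A),sum(b))
def inc(st,target):
    return R.from_quat(st['ee_rot']).as_matrix().T@(np.array(target)-st['position'])
E
python3 - <<'E'
from h import *
from bench import *
T=lambda u,v:(180+u/3.3333,140+v/3.3333)
S=lambda u,v:(150+u/4.615,160+v/4.615)
print(tri([('top',T(221,211)),('side',S(391,97))]))
print(onz('top',T(221,211),115))
print(onz('top',T(230.2,232.5),9))
# tray rim corners
for c in [(585,281),(703,264),(729,414),(612,436)]: print(onz('top',T(*c),18))
print('cable',onz('top',(265,115),300),onz('top',(265,115),150))
s=read_state();print(s['position'])
print(inc(s,[446,39,230]))
M=R.from_quat(s['ee_rot']).as_matrix();print(M)
E
```

```text
[446.72215369  41.234102   115.55136979]
[446.92596141  40.93773928 115.        ]
[445.72505481  41.23331172   9.        ]
[ 411.39266872 -224.90344067   18.        ]
[ 425.2438114  -313.50369249   18.        ]
[ 313.92377495 -330.71418394   18.        ]
[ 296.85340059 -243.83681051   18.        ]
cable [592.46830584  -4.52353038 300.        ] [6.44621322e+02 4.59302680e-01 1.50000000e+02]
[ 275.5246744  -560.55753665  247.51391363]
[-417.39135596  462.91515131   18.2162624 ]
[[-8.97524097e-01 -4.40964722e-01 -7.80808010e-04]
 [-4.40965404e-01  8.97523019e-01  1.39349364e-03]
 [ 8.63116291e-05  1.59500344e-03 -9.99998724e-01]]
```

Request:
{"method": "jog_arm", "body": {"increments": [[-0.042,0.046,0,-4],[-0.084,0.092,0,-8],[-0.126,0.138,0.002,-12],[-0.168,0.184,0.004,-16],[-0.21,0.23,0.006,-20],[-0.25,0.276,0.008,-24],[-0.292,0.322,0.01,-28],[-0.334,0.368,0.012,-32],[-0.376,0.414,0.014,-36],[-0.405,0.447,0.016,-40]]}}

```text
clock: 1.4
position: [442.1, 21.7, 232.2]
ee_rot: [-0.548, 0.837, 0.001, 0.0]
contact_force: [0.5, 0.1, 0.8]
gripper_width: 85.3
```

```bash
cat > look.py <<'E'
import sys
from h import *
from bench import *
n,name=sys.argv[1:3]
s=read_state();im=get_image(n)[:,:,::-1]
cv2.imwrite(f'pics/{name}.png',im)
import pickle;pickle.dump(s,open(f'pics/{name}.pkl','wb'))
print(s['clock'],s['position'],s['ee_rot'],s['joints'],s['contact_force'])
if len(sys.argv)>3:
    x0,y0,x1,y1=map(int,sys.argv[3:7]);f=min(800/(x1-x0),600/(y1-y0));print(f)
    cv2.imwrite(f'pics/{name}z.png',cv2.resize(im[y0:y1,x0:x1],None,fx=f,fy=f,interpolation=cv2.INTER_CUBIC))
E
python3 look.py wrist w1
```

```text
1.4 [442.10156971  21.6884474  232.21359729] [-5.47652890e-01  8.36705205e-01  7.96023054e-04  2.78435280e-04] [ 0.41725101  0.0840303  -0.43800352 -0.00191668 -1.04847101 -0.82797794] [0.50149148 0.06085838 0.83371092]
```

View pics/w1.png

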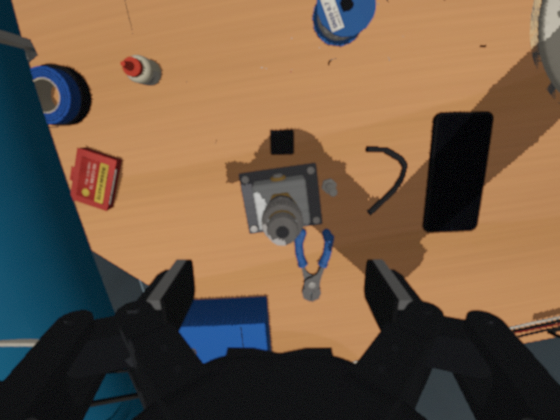

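```bash
python3 - <<'E'
from h import *
import pickle
im=cv2.imread('pics/w1.png')
c=im[180:270,230:350];cv2.imwrite('pics/w1z.png',cv2.resize(c,None,fx=6.5,fy=6.5,interpolation=cv2.INTER_CUBIC))
s=pickle.load(open('pics/w1.pkl','rb'))
print(onz('wrist',(283,232),115,s), onz('top',(203,178),60))
E
```

```text
[447.92288623  44.22732898 115.        ] [515.47744646 151.35499282  60.        ]
```

View pics/w1z.png

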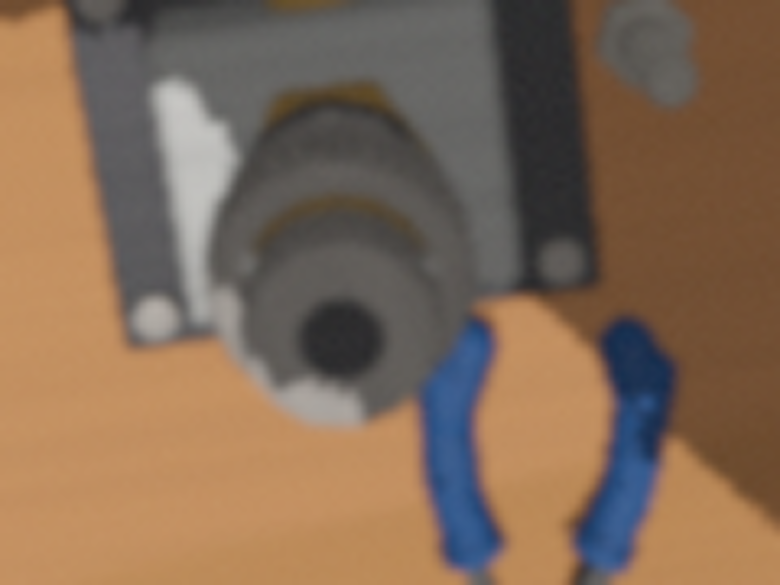

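```bash
python3 - <<'E'
from h import *
from bench import *
s=read_state();print(inc(s,[446.9,42,200]))
E
```

```text
[-17.2054544    4.07027251  32.062454  ]
```

Request:
{"method": "jog_arm", "body": {"increments": [[-0.01,0.002,0.015,0],[-0.0172,0.0041,0.032,0],[-0.0172,0.0041,0.032,0],[-0.0172,0.0041,0.032,0]]}}

```text
clock: 1.95
position: [447.1, 41.8, 200.6]
ee_rot: [-0.549, 0.836, 0.001, 0.001]
contact_force: [0.5, -0.3, -0.1]
gripper_width: 85.5
```

```bash
python3 look.py wrist w2 200 190 360 310; python3 -c "
from bench import *
s=read_state();print(s['clock'],s['position'],s['joint_vel'])"
```

```text
1.95 [447.115238    41.79185505 200.56842293] [-5.49341216e-01  8.35596711e-01  5.93471567e-04  1.41869726e-03] [ 0.4559981   0.12774011 -0.47576473 -0.00186531 -0.96462591 -0.86258093] [ 0.51333797 -0.30565983 -0.05990982]
5.0
2.0 [447.21366818  41.76820503 200.74609572] [-0.00392089 -0.00519897  0.00037602 -0.0020756   0.00145072 -0.00113123]
```

View pics/w2z.png

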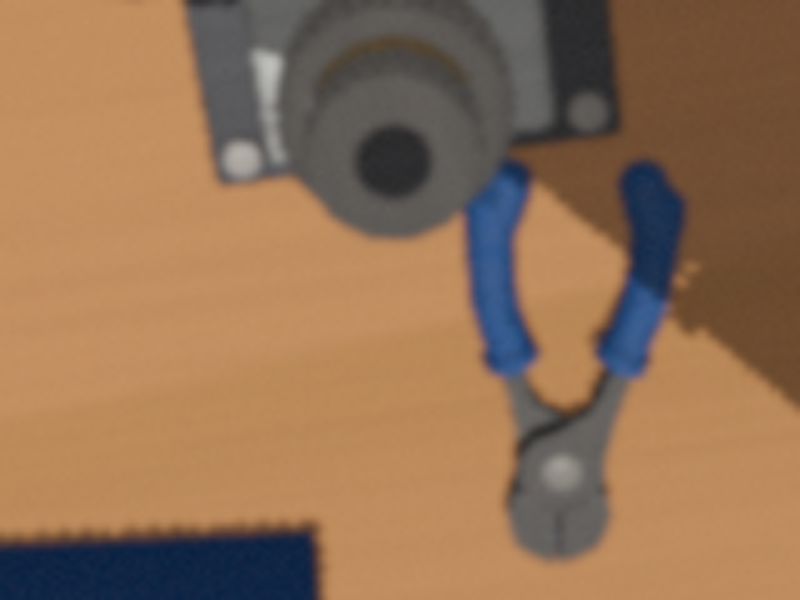

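```bash
python3 - <<'E'
from h import *
import pickle
s=pickle.load(open('pics/w2.pkl','rb'))
s1=pickle.load(open('pics/w1.pkl','rb'))
p=onz('wrist',(278.8,222.2),115,s);print(p,inc(s,p))
# project circles w/ candidate centre
im=cv2.imread('pics/w2.png')
big=cv2.resize(im[190:310,200:360],None,fx=5,fy=5,interpolation=cv2.INTER_CUBIC)
th=np.linspace(0,2*np.pi,40)
def draw(n,s,c,big,x0,y0,f,fn):
    for r,z in [(14,115),(14,97),(20,95.5),(20,70.5)]:
        P=np.c_[c[0]+r*np.cos(th),c[1]+r*np.sin(th),0*th+z]
        q=(proj(n,P,s)-[x0,y0]+.5)*f-.5
        cv2.polylines(big,[q.astype(np.int32)],True,(0,255,0),1)
    cv2.imwrite(fn,big)
draw('wrist',s,p,big,200,190,5,'pics/ov.png')
t=cv2.imread('pics/top0.png');b2=cv2.resize(t[170:240,200:300],None,fx=8,fy=8,interpolation=cv2.INTER_CUBIC)
draw('top',None,[446.6,41.1],b2,200,170,8,'pics/ovt.png')
E
```

```text
[448.29621748  44.02754489 115.        ] [-2.26200674 -0.14936435 85.57575031]
```

View pics/ov.png

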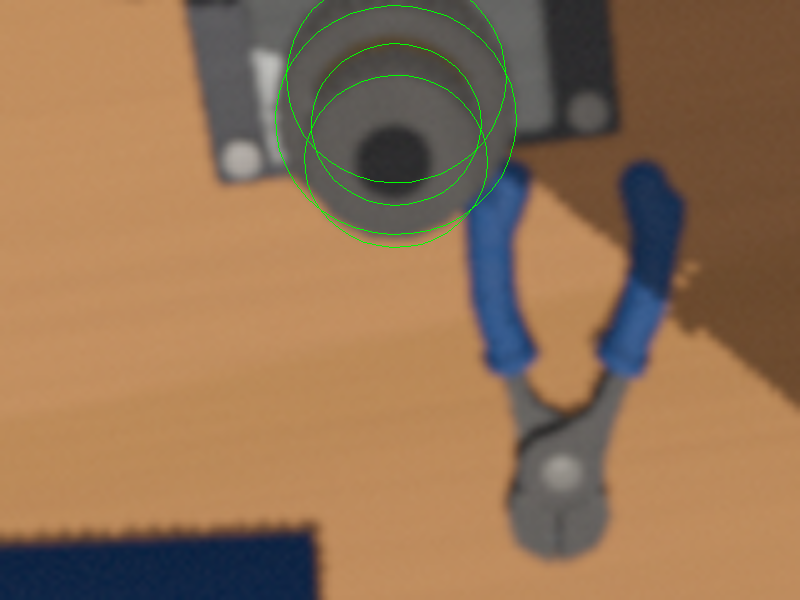

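View pics/ovt.png

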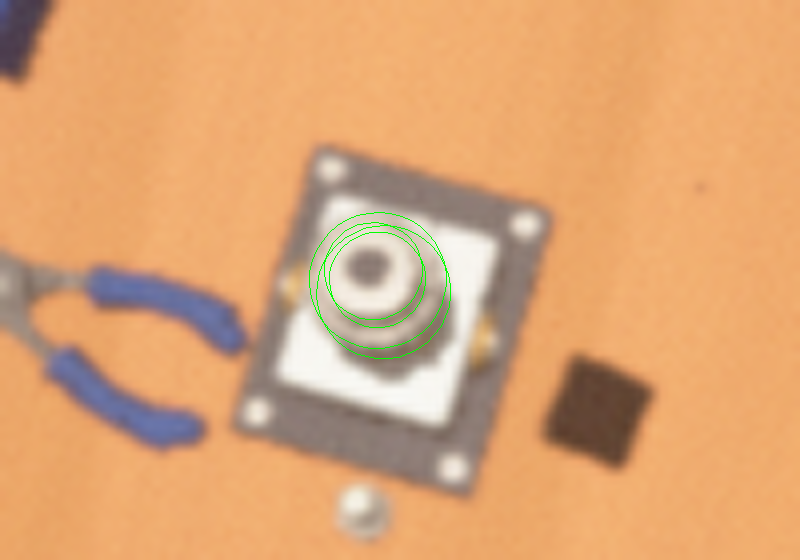

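```bash
python3 - <<'E'
from h import *
im=cv2.imread('pics/top0.png');b=im[190:220,230:265]
cv2.imwrite('pics/ht.png',cv2.resize(b,None,fx=20,fy=20,interpolation=cv2.INTER_NEAREST))
im=cv2.imread('pics/side0.png');b=im[170:235,215:265]
cv2.imwrite('pics/hs.png',cv2.resize(b,None,fx=9,fy=9,interpolation=cv2.INTER_NEAREST))
for c in [(446.6,41.1),(448.3,44)]:
  print([proj(n,[[*c,115],[*c,95.5],[*c,30],[*c,6]]).round(1).tolist() for n in('top','side')])
E
```

```text
[[[246.2, 203.4], [246.8, 204.6], [248.6, 208.3], [249.2, 209.6]], [[235.0, 181.3], [235.6, 191.4], [237.5, 223.9], [238.2, 235.4]]]
[[[245.0, 202.7], [245.6, 203.9], [247.4, 207.6], [248.1, 208.9]], [[233.8, 180.9], [234.4, 190.9], [236.4, 223.4], [237.0, 234.8]]]
```

View pics/ht.png

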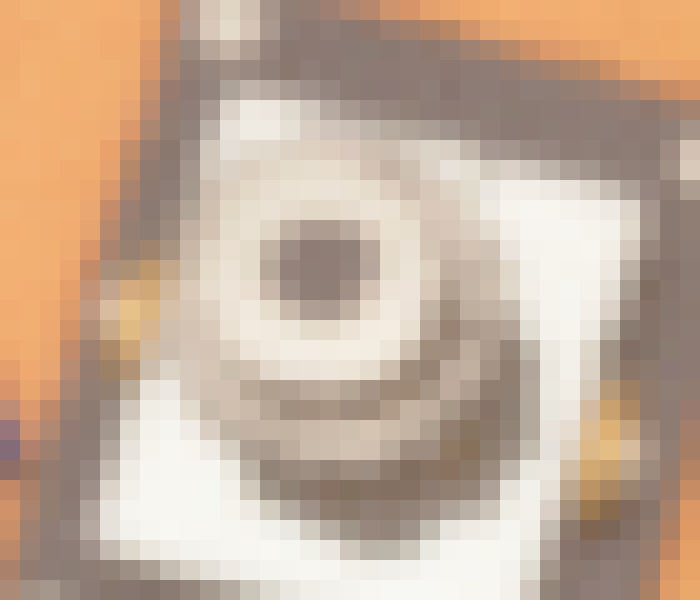

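View pics/hs.png

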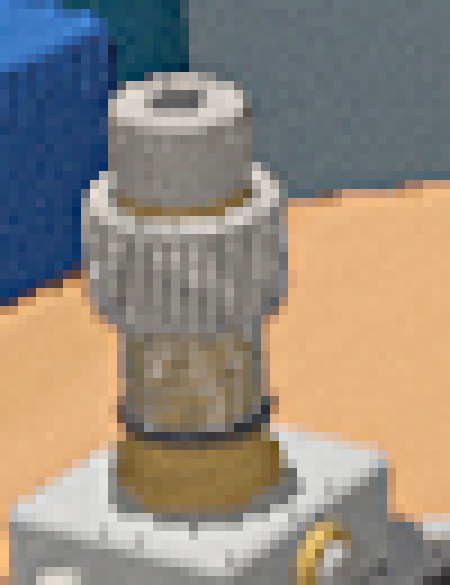

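```bash
python3 - <<'E'
from h import *
from bench import *
s=read_state();print(s['position'],inc(s,[447.8,43.2,86]), s['gripper_width'])
E
```

```text
[447.21366818  41.76820503 200.74609572] [ -1.14356332   0.13358537 114.75075042] 85.44142431827018
```

Request:
{"method": "jog_arm", "body": {"increments": [[-0.0011,0.0001,0.03,0],[-0.0011,0.0001,0.06,0],[-0.0011,0.0001,0.09,0],[-0.0011,0.0001,0.108,0],[-0.0011,0.0001,0.114,0],[-0.0011,0.0001,0.1147,0],[-0.0011,0.0001,0.1147,0]]}}

```text
clock: 2.88
position: [448.4, 43.3, 86.9]
ee_rot: [-0.549, 0.836, 0.0, 0.003]
contact_force: [0.3, -0.1, -1.0]
gripper_width: 85.4
```

```bash
python3 look.py wrist w3 ; python3 look.py side s3 190 130 290 260
```

```text
2.875 [448.44678264  43.31092109  86.92048777] [-5.49207070e-01  8.35681929e-01  4.02402775e-04  2.67312109e-03] [ 0.45789238  0.29157193 -0.62150062 -0.00240022 -0.65251882 -0.86395038] [ 0.3367329  -0.14550478 -0.96881162]
2.925 [448.40156942  43.34641812  86.94747048] [-5.49249457e-01  8.35653902e-01  4.04152216e-04  2.72522338e-03] [ 0.45800471  0.29143024 -0.62161738 -0.00242679 -0.6524407  -0.86393996] [-0.65784905 -0.43218522  1.26710291]
4.615384615384615
```

View pics/w3.png

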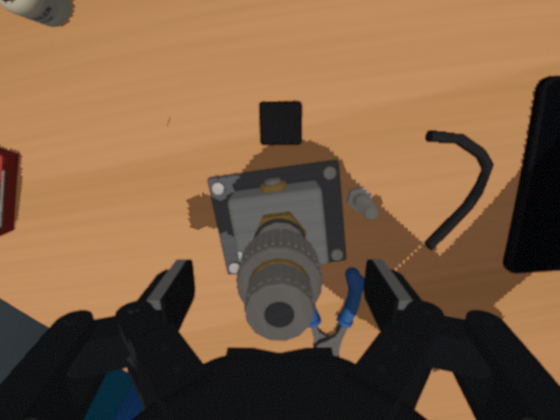

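View pics/s3z.png

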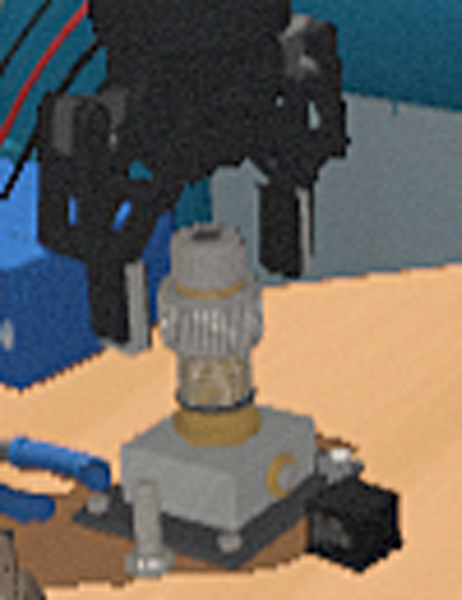

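```bash
python3 - <<'E'
from h import *
import pickle
im=cv2.imread('pics/w3.png')
cv2.imwrite('pics/w3z.png',cv2.resize(im[210:345,220:340],None,fx=4.4,fy=4.4,interpolation=cv2.INTER_CUBIC))
s=pickle.load(open('pics/w3.pkl','rb'))
p=onz('wrist',(279,315),115,s);print(p,inc(s,p))
E
```

```text
[448.54137644  43.70151625 115.        ] [-5.33927998e-01  4.57394439e-03 -2.80773115e+01]
```

View pics/w3z.png

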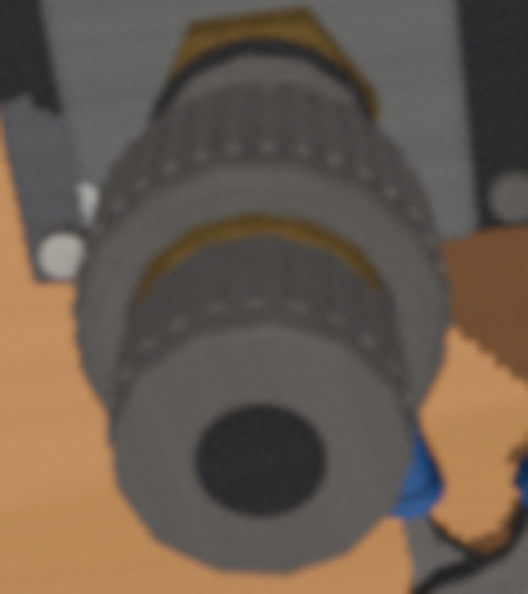

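Request:
{"method": "jog_arm", "body": {"increments": [[-0.0002,0,0.0005,0],[-0.0002,0,0.0005,0],[-0.0002,0,0.0005,0],[-0.0002,0,0.0005,0],[-0.0002,0,0.0005,0],[-0.0002,0,0.0005,0]], "hand": -1}}

```text
clock: 3.72
position: [448.7, 43.5, 86.6]
ee_rot: [-0.549, 0.836, 0.0, 0.003]
contact_force: [0.6, -1.2, 3.5]
gripper_width: 36.2
```

```bash
cat > st.py <<'E'
from h import *
from bench import *
s=read_state();M=R.from_quat(s['ee_rot']).as_matrix()
print(s['clock'],'pos',s['position'].round(2),'q',s['ee_rot'].round(4),'Ftool',(M.T@s['contact_force']).round(2),'Ttool',(M.T@s['wrist_torque']).round(3),'w',round(s['gripper_width'],2),'j6',s['joints'][5].round(4))
a=np.degrees(np.arctan2(M[1,0],M[0,0]));print('yaw',a.round(2))
E
python3 st.py
```

```text
3.725 pos [448.68  43.53  86.58] q [-5.493e-01  8.356e-01  3.000e-04  2.900e-03] Ftool [ 0.82 -0.97 -3.48] Ttool [0.107 0.26  0.065] w 36.17 j6 -0.8643
yaw -113.37
```

```bash
python3 look.py wrist w4 ; python3 look.py side s4 190 130 290 260; python3 st.py
```

```text
3.725 [448.67718248  43.52755569  86.57874056] [-5.49254635e-01  8.35649955e-01  3.05761260e-04  2.89923587e-03] [ 0.45820341  0.29232275 -0.62169017 -0.00217774 -0.65110526 -0.86432165] [ 0.55065966 -1.15579619  3.47416994]
3.775 [448.68191056  43.54656578  86.56951953] [-5.49287680e-01  8.35628169e-01  3.06578478e-04  2.91784312e-03] [ 0.45823472  0.29233526 -0.62170186 -0.00218822 -0.65104435 -0.86426542] [ 1.58382825 -1.47784092  4.0403324 ]
4.615384615384615
3.825 pos [448.66  43.55  86.55] q [-5.493e-01  8.356e-01  3.000e-04  2.900e-03] Ftool [ 0.88 -1.57 -3.69] Ttool [ 0.161  0.25  -0.006] w 35.88 j6 -0.8643
yaw -113.36
```

View pics/w4.png

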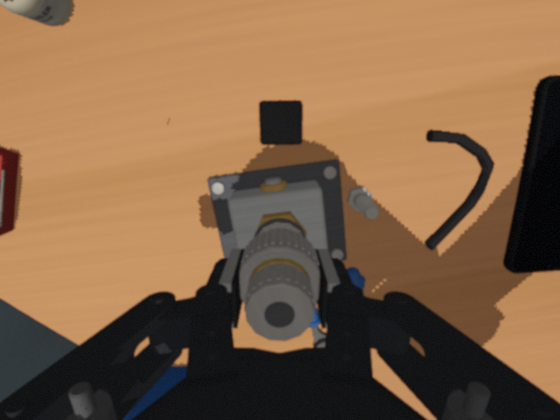

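View pics/s4z.png

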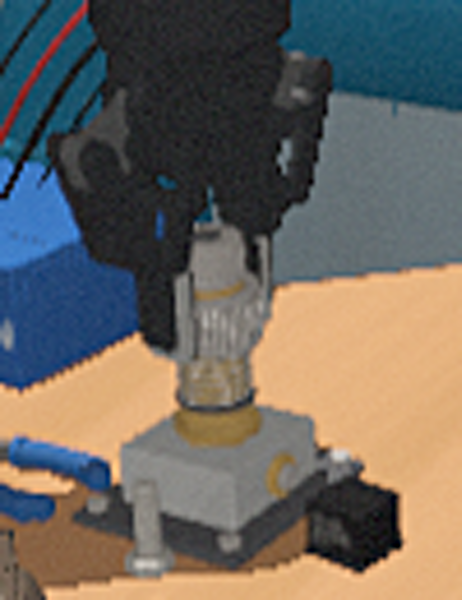

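Request:
{"method": "jog_arm", "body": {"increments": [[0,0,0.0006,0],[0,0,0.0012,0],[0,0,0.0012,0]]}}

```text
clock: 4.2
position: [448.7, 43.6, 85.7]
ee_rot: [-0.549, 0.836, 0.0, 0.003]
contact_force: [-0.4, -0.0, 6.8]
gripper_width: 35.9
```

```bash
python3 st.py
```

```text
4.2 pos [448.71  43.56  85.69] q [-5.493e-01  8.356e-01  3.000e-04  2.900e-03] Ftool [ 0.14  0.32 -6.83] Ttool [-0.265  0.346 -0.016] w 35.95 j6 -0.8643
yaw -113.35
```

Request:
{"method": "jog_arm", "body": {"increments": [[0,0,0.0006,2],[0,0,0.0006,5],[0,0,0.0006,7],[0,0,0.0006,7]]}}

```text
clock: 4.7
position: [448.8, 43.6, 85.5]
ee_rot: [-0.497, 0.868, 0.0, 0.003]
contact_force: [-0.4, -0.5, 7.0]
gripper_width: 36.3
```

```bash
python3 st.py
```

```text
4.7 pos [448.82  43.62  85.49] q [-4.974e-01  8.675e-01  3.000e-04  3.000e-03] Ftool [ 0.65  0.09 -7.04] Ttool [-0.16   0.311  0.025] w 36.34 j6 -0.9866
yaw -120.34
```

Request:
{"method": "jog_arm", "body": {"increments": [[0,0,0.0007,1.7],[0,0,0.0007,3.5],[0,0,0.0007,3.5]]}}

```text
clock: 5.08
position: [448.9, 43.7, 85.4]
ee_rot: [-0.471, 0.882, 0.0, 0.003]
contact_force: [-1.3, -1.2, 8.7]
gripper_width: 36.1
```

Request:
{"method": "jog_arm", "body": {"increments": [[0,0,0.0006,1.7],[0,0,0.0006,3.5],[0,0,0.0006,3.5]]}}

```text
clock: 5.45
position: [449.0, 43.6, 85.4]
ee_rot: [-0.444, 0.896, 0.0, 0.003]
contact_force: [-1.4, -2.1, 9.1]
gripper_width: 36.2
```

Request:
{"method": "jog_arm", "body": {"increments": [[0.0002,0,0.0005,1.7],[0.0003,0,0.0005,3.5],[0.0003,0,0.0005,3.5]]}}

```text
clock: 5.82
position: [449.0, 43.5, 85.4]
ee_rot: [-0.417, 0.909, 0.0, 0.003]
contact_force: [-1.0, -1.4, 8.6]
gripper_width: 36.3
```

Request:
{"method": "jog_arm", "body": {"increments": [[0,0,0.0005,1.7],[0.0,0,0.0005,3.5],[0.0,0,0.0005,3.5]]}}

```text
clock: 6.2
position: [449.1, 43.5, 85.4]
ee_rot: [-0.389, 0.921, 0.0, 0.003]
contact_force: [-1.1, -1.2, 7.6]
gripper_width: 36.2
```

```bash
python3 st.py; python3 look.py wrist w5 210 200 350 340
```

```text
6.2 pos [449.09  43.51  85.42] q [-3.888e-01  9.213e-01  2.000e-04  3.500e-03] Ftool [ 1.54 -0.04 -7.63] Ttool [-0.042  0.462 -0.026] w 36.22 j6 -1.2309
yaw -134.24
6.2 [449.0891874   43.50884809  85.41826045] [-3.88830976e-01  9.21302454e-01  1.61985462e-04  3.49772178e-03] [ 4.58671320e-01  2.94221538e-01 -6.23995247e-01  1.51629233e-04
 -6.45577186e-01 -1.23085851e+00] [-1.0926783  -1.15571482  7.61922348]
4.285714285714286
```

View pics/w5z.png

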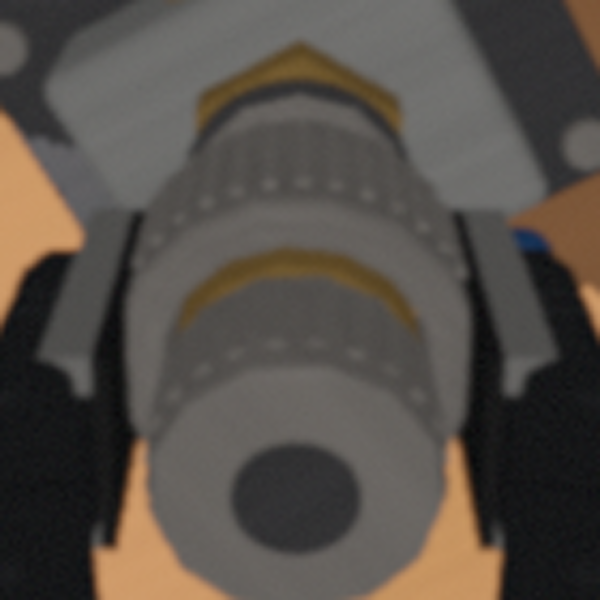

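Request:
{"method": "jog_arm", "body": {"increments": [[0,0,0.0005,1.7],[0.0,0,0.0005,3.5],[0.0,0,0.0005,3.5]]}}

```text
clock: 6.62
position: [449.2, 43.5, 85.4]
ee_rot: [-0.361, 0.933, 0.0, 0.004]
contact_force: [-1.0, -1.3, 8.2]
gripper_width: 36.0
```

Request:
{"method": "jog_arm", "body": {"increments": [[0.0001,0,0.0005,1.7],[0.0002,0,0.0005,3.5],[0.0002,0,0.0005,3.5]]}}

```text
clock: 7.0
position: [449.2, 43.3, 85.4]
ee_rot: [-0.332, 0.943, 0.0, 0.004]
contact_force: [-1.4, -0.9, 8.1]
gripper_width: 36.0
```

Request:
{"method": "jog_arm", "body": {"increments": [[0.0001,0,0.0005,1.7],[0.0002,0,0.0005,3.5],[0.0002,0,0.0005,3.5]]}}

```text
clock: 7.38
position: [449.2, 43.2, 85.4]
ee_rot: [-0.304, 0.953, 0.0, 0.004]
contact_force: [-0.8, -1.0, 7.6]
gripper_width: 36.2
```

Request:
{"method": "jog_arm", "body": {"increments": [[0.0001,0,0.0005,1.7],[0.0002,0,0.0005,3.5],[0.0002,0,0.0005,3.5]]}}

```text
clock: 7.75
position: [449.3, 43.2, 85.4]
ee_rot: [-0.275, 0.962, 0.0, 0.004]
contact_force: [-0.9, -1.0, 7.7]
gripper_width: 36.0
```

Request:
{"method": "jog_arm", "body": {"increments": [[0.0001,0,0.0005,1.7],[0.0002,0,0.0005,3.5],[0.0002,0,0.0005,3.5]]}}

```text
clock: 8.12
position: [449.3, 43.1, 85.4]
ee_rot: [-0.245, 0.969, 0.0, 0.004]
contact_force: [-1.1, -1.6, 7.3]
gripper_width: 36.3
```

Request:
{"method": "jog_arm", "body": {"increments": [[0.0001,0,0.0006,1.7],[0.0002,0,0.0006,3.5],[0.0002,0,0.0006,3.5]]}}

```text
clock: 8.5
position: [449.2, 42.9, 85.2]
ee_rot: [-0.216, 0.976, 0.0, 0.005]
contact_force: [-0.0, -0.9, 4.9]
gripper_width: 36.1
```

Request:
{"method": "jog_arm", "body": {"increments": [[0,0,0.0004,0],[0,0,0.0008,0],[0,0,0.0008,0]]}}

```text
clock: 8.88
position: [449.2, 42.9, 84.8]
ee_rot: [-0.216, 0.976, 0.0, 0.005]
contact_force: [-1.0, -1.9, 7.7]
gripper_width: 36.6
```

```bash
python3 st.py
```

```text
8.875 pos [449.25  42.87  84.79] q [-0.2156  0.9765  0.      0.0047] Ftool [ 1.66 -1.27 -7.74] Ttool [0.075 0.389 0.137] w 36.63 j6 -1.5976
yaw -155.09
```

Request:
{"method": "jog_arm", "body": {"increments": [[0,0,0.0003,0],[0,0,0.0006,0],[0,0,0.0006,0]]}}

```text
clock: 9.25
position: [449.3, 42.8, 84.7]
ee_rot: [-0.216, 0.976, -0.0, 0.005]
contact_force: [-1.0, -0.6, 7.5]
gripper_width: 36.5
```

```bash
python3 st.py
```

```text
9.25 pos [449.25  42.85  84.68] q [-0.2157  0.9765 -0.      0.0047] Ftool [ 1.06 -0.17 -7.5 ] Ttool [-0.061  0.553  0.08 ] w 36.48 j6 -1.5977
yaw -155.09
```

Request:
{"method": "jog_arm", "body": {"increments": [[0.0002,0,0.0004,1],[0.0002,0,0.0004,2],[0.0002,0,0.0004,2]]}}

```text
clock: 9.62
position: [449.2, 42.8, 84.6]
ee_rot: [-0.199, 0.98, 0.0, 0.005]
contact_force: [-0.8, -0.8, 5.4]
gripper_width: 36.2
```

```bash
python3 st.py
```

```text
9.625 pos [449.25  42.85  84.59] q [-0.1987  0.98    0.      0.005 ] Ftool [ 1.   -0.42 -5.39] Ttool [0.169 0.241 0.044] w 36.19 j6 -1.6326
yaw -157.07
```

Request:
{"method": "jog_arm", "body": {"increments": [[0,0,0.0005,0],[0,0,0.001,0],[0,0,0.001,0]]}}

```text
clock: 10.0
position: [449.2, 42.8, 84.0]
ee_rot: [-0.199, 0.98, -0.0, 0.005]
contact_force: [-1.7, -1.8, 7.1]
gripper_width: 36.5
```

```bash
python3 st.py
```

```text
10.0 pos [449.2   42.79  83.96] q [-0.1988  0.98   -0.      0.0049] Ftool [ 2.18 -1.06 -7.16] Ttool [0.071 0.407 0.029] w 36.45 j6 -1.6327
yaw -157.06
```

Request:
{"method": "jog_arm", "body": {"increments": [[0,0,0.0005,0],[0,0,0.001,0],[0,0,0.001,0]]}}

```text
clock: 10.38
position: [449.1, 42.7, 83.4]
ee_rot: [-0.199, 0.98, -0.0, 0.005]
contact_force: [-1.0, -0.6, 7.4]
gripper_width: 36.2
```

```bash
python3 st.py
```

```text
10.375 pos [449.15  42.69  83.43] q [-1.988e-01  9.800e-01 -1.000e-04  4.900e-03] Ftool [ 1.12 -0.18 -7.39] Ttool [0.064 0.512 0.032] w 36.22 j6 -1.6328
yaw -157.06
```

Request:
{"method": "jog_arm", "body": {"increments": [[0.0002,0,0.0006,0],[0.0002,0,0.0012,0],[0.0002,0,0.0018,0],[0.0002,0,0.0018,0]]}}

```text
clock: 10.88
position: [449.0, 42.6, 82.0]
ee_rot: [-0.199, 0.98, -0.0, 0.005]
contact_force: [-0.2, -1.4, 5.9]
gripper_width: 36.3
```

```bash
python3 st.py
```

```text
10.875 pos [449.02  42.6   82.  ] q [-1.988e-01  9.800e-01 -1.000e-04  5.100e-03] Ftool [ 0.64 -1.28 -5.88] Ttool [0.061 0.331 0.018] w 36.32 j6 -1.6329
yaw -157.06
```

Request:
{"method": "jog_arm", "body": {"increments": [[0.0002,0,0.0006,0],[0.0002,0,0.0012,0],[0.0002,0,0.0015,0],[0.0002,0,0.0015,0]]}}

```text
clock: 11.38
position: [449.0, 42.6, 81.1]
ee_rot: [-0.199, 0.98, -0.0, 0.005]
contact_force: [-0.8, -1.0, 8.1]
gripper_width: 36.4
```

```bash
python3 st.py;python3 look.py wrist w6 210 200 350 340
```

```text
11.375 pos [449.04  42.59  81.06] q [-1.989e-01  9.800e-01 -1.000e-04  5.400e-03] Ftool [ 1.08 -0.62 -8.13] Ttool [-0.08   0.407  0.061] w 36.39 j6 -1.633
yaw -157.06
11.375 [449.04188164  42.59143413  81.05863603] [-1.98856556e-01  9.80013612e-01 -6.06598014e-05  5.42086792e-03] [ 0.45862738  0.29999572 -0.63347438  0.00492317 -0.62688121 -1.63300768] [-0.8381194  -1.00950862  8.12190747]
4.285714285714286
```

View pics/w6z.png

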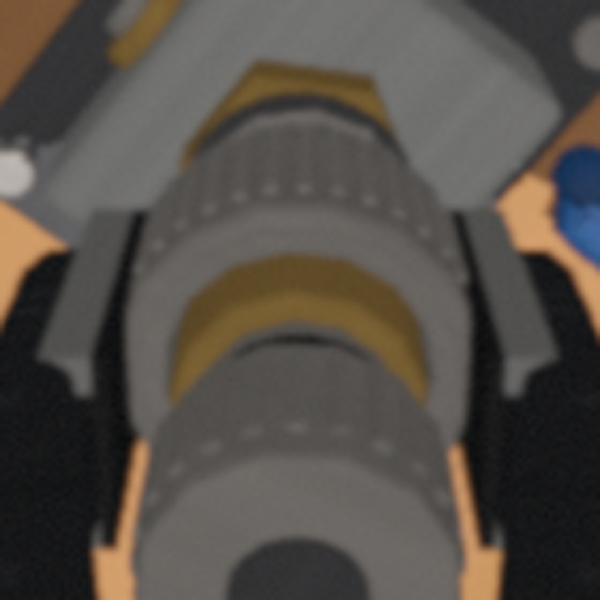

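```bash
python3 - <<'E'
from h import *
import pickle
s=pickle.load(open('pics/w6.pkl','rb'))
s5=pickle.load(open('pics/w5.pkl','rb'))
for z in (115,119,123): print(z,proj('wrist',[448.5,43.2,z],s),proj('wrist',[448.7,43.3,z],s5))
E
python3 look.py side s6 190 130 290 260
```

```text
115 [[278.42697538 324.8095366 ]] [[276.80861176 316.68497946]]
119 [[278.39330497 332.21385782]] [[276.71957751 323.52226472]]
123 [[278.35724819 340.14458673]] [[276.6244676  330.83087525]]
11.425 [449.02037159  42.5777784   81.05896384] [-1.98827364e-01  9.80019525e-01 -5.43886791e-05  5.42276644e-03] [ 0.45861364  0.29996241 -0.63352151  0.00490458 -0.62686052 -1.63303856] [-0.6399     -0.92291219  7.96363189]
4.615384615384615
```

View pics/s6z.png

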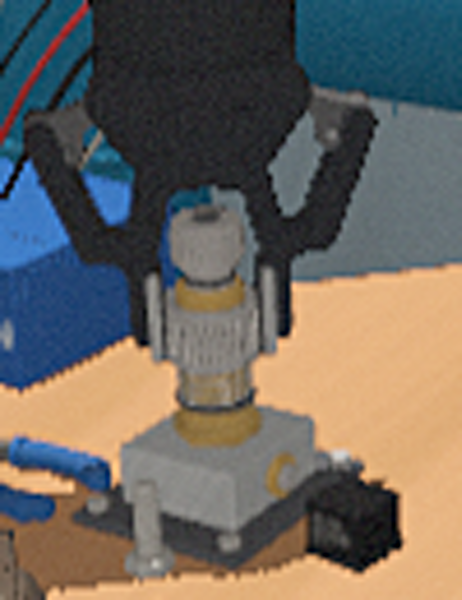

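View pics/w6.png

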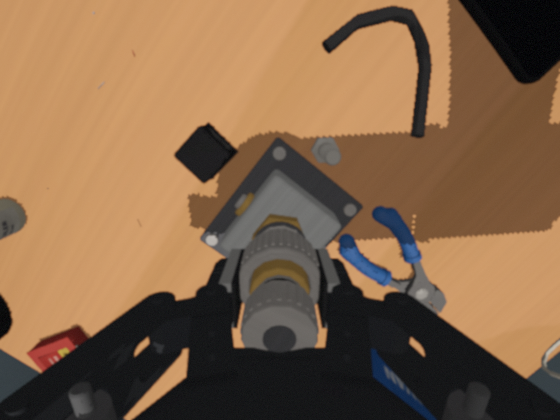

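Request:
{"method": "jog_arm", "body": {"increments": [[0,0,0,0],[0,0,0,0],[0,0,0,0],[0,0,0,0]], "hand": 1}}

```text
clock: 11.98
position: [448.9, 42.6, 80.9]
ee_rot: [-0.199, 0.98, -0.0, 0.005]
contact_force: [0.4, -0.5, 0.1]
gripper_width: 85.3
```

```bash
python3 st.py;python3 look.py wrist w7; python3 look.py side s7 190 130 290 260
```

```text
11.975 pos [448.9   42.58  80.87] q [-1.988e-01  9.800e-01 -1.000e-04  5.200e-03] Ftool [-0.15 -0.64 -0.06] Ttool [-0.028  0.03   0.021] w 85.3 j6 -1.6331
yaw -157.07
11.975 [448.89710108  42.58208954  80.86545169] [-1.98793179e-01  9.80027640e-01 -6.61754182e-05  5.20505106e-03] [ 0.45869443  0.30029882 -0.6336698   0.00475609 -0.6268028  -1.63307053] [ 0.38369726 -0.53046286  0.06417055]
12.025 [448.91572004  42.57389304  80.88901474] [-1.98824642e-01  9.80021158e-01 -7.97785933e-05  5.22349778e-03] [ 0.45868081  0.30026683 -0.63365245  0.00481609 -0.62682344 -1.63304098] [ 0.53968183 -0.40929935  0.01061183]
4.615384615384615
```

View pics/w7.png

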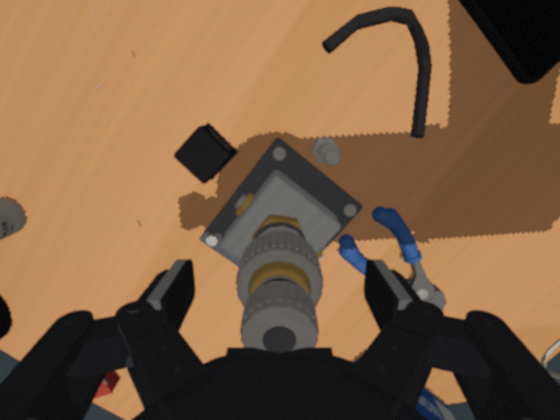

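View pics/s7z.png

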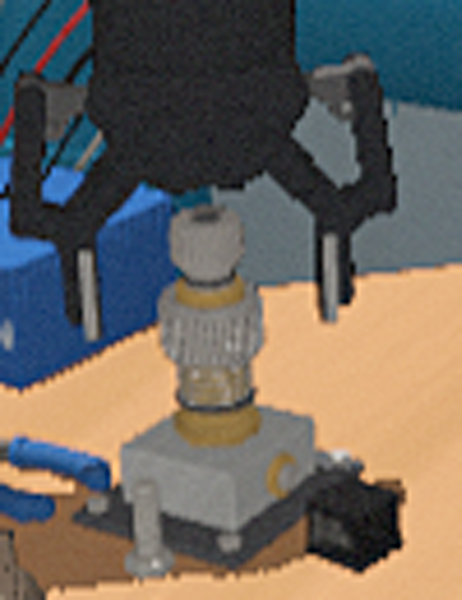

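```bash
python3 - <<'E'
from h import *
from bench import *
s=read_state();print(inc(s,[448.8,42.8,115.5]),inc(s,s['position']+[0,0,50]))
E
```

```text
[ -0.3117634    0.18898297 -34.56213313] [ -0.51794119  -0.11108155 -49.9971939 ]
```

Request:
{"method": "jog_arm", "body": {"increments": [[-0.0003,0.0002,-0.015,0],[-0.0003,0.0002,-0.03,0],[-0.0003,0.0002,-0.0346,0],[-0.0003,0.0002,-0.0346,0],[-0.0003,0.0002,-0.0346,0]]}}

```text
clock: 12.7
position: [448.4, 42.7, 115.0]
ee_rot: [-0.199, 0.98, -0.0, 0.005]
contact_force: [-0.3, 0.0, -1.0]
gripper_width: 85.4
```

Request:
{"method": "jog_arm", "body": {"increments": [[0,0,0,0],[0,0,0,0],[0,0,0,0],[0,0,0,0],[0,0,0,0],[0,0,0,0],[0,0,0,0]], "hand": -1}}

```text
clock: 13.58
position: [448.4, 42.6, 115.0]
ee_rot: [-0.199, 0.98, -0.0, 0.005]
contact_force: [0.1, 0.1, 0.5]
gripper_width: 25.9
```

```bash
python3 st.py;python3 look.py wrist w8; python3 look.py side s8 190 130 290 260
```

```text
13.575 pos [448.43  42.62 115.02] q [-1.988e-01  9.800e-01 -2.000e-04  4.700e-03] Ftool [-0.15  0.04 -0.5 ] Ttool [ 0.162  0.037 -0.003] w 25.92 j6 -1.633
yaw -157.07
13.575 [448.43137728  42.62147762 115.01838097] [-1.98755754e-01  9.80037535e-01 -1.69891035e-04  4.74877911e-03] [ 0.45925099  0.24279205 -0.59572286  0.0041741  -0.72319237 -1.63298313] [0.12307673 0.09324321 0.50099873]
13.625 [448.4195773   42.60051697 115.01025147] [-1.98710975e-01  9.80046775e-01 -1.72418162e-04  4.71556050e-03] [ 0.45921074  0.24281182 -0.59571474  0.00415558 -0.72324621 -1.63302044] [ 0.5657999  -0.06854724  0.03834426]
4.615384615384615
```

View pics/w8.png

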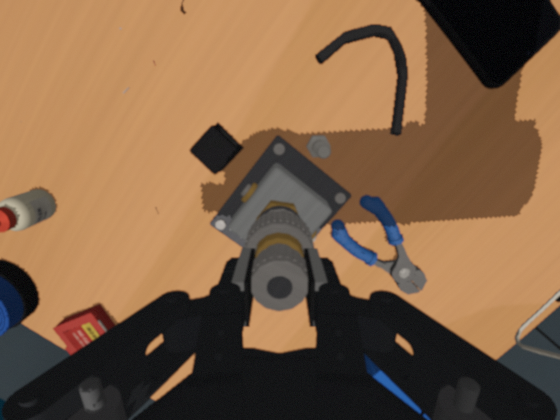

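View pics/s8z.png

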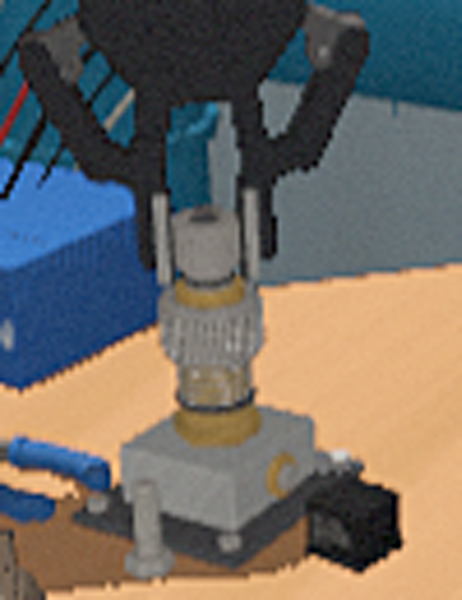

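Request:
{"method": "jog_arm", "body": {"increments": [[0,0,-0.003,0],[-0.0001,0,-0.007,0],[-0.0001,0,-0.012,0],[-0.0002,0,-0.018,0],[-0.0002,0,-0.024,0],[-0.0003,0,-0.035,0],[-0.0005,-0.0001,-0.05,0],[-0.0007,-0.0001,-0.065,0],[-0.0007,-0.0001,-0.07,0],[-0.0007,-0.0001,-0.07,0]]}}

```text
clock: 14.92
position: [448.4, 42.7, 185.3]
ee_rot: [-0.199, 0.98, -0.0, 0.005]
contact_force: [0.2, -0.3, -0.4]
gripper_width: 26.4
```

```bash
python3 st.py;python3 look.py wrist w9; python3 look.py side s9 180 90 300 260
```

```text
14.925 pos [448.42  42.73 185.29] q [-0.1987  0.9801 -0.      0.005 ] Ftool [-0.09 -0.35  0.41] Ttool [-0.015  0.011  0.037] w 26.4 j6 -1.6321
yaw -157.08
14.925 [448.42107163  42.73181225 185.29443501] [-1.98683111e-01  9.80050849e-01 -3.59403052e-06  5.03531294e-03] [ 0.45938298  0.14414087 -0.50232264  0.00326852 -0.91460339 -1.63212758] [ 0.22158492 -0.28721224 -0.40370924]
14.975 [448.17904113  42.64169914 184.87263824] [-1.98687935e-01  9.80052186e-01 -1.00551390e-04  4.56137013e-03] [ 0.45940915  0.14466644 -0.50288843  0.00319881 -0.9144779  -1.63210411] [ 0.1172172   0.27359628 -0.37707351]
3.5294117647058822
```

View pics/w9.png

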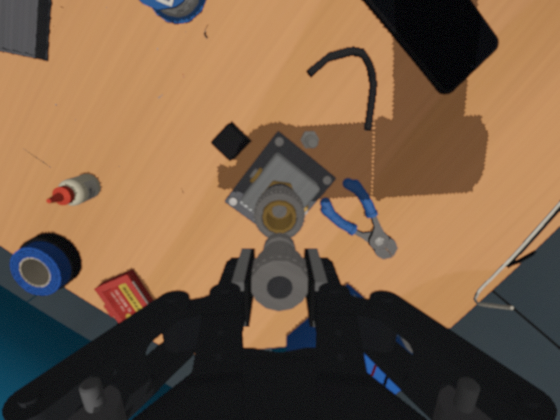

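View pics/s9z.png

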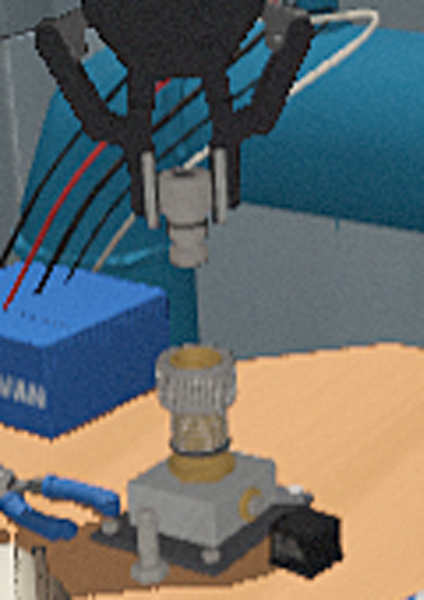

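```bash
python3 - <<'E'
from h import *
from bench import *
s=read_state();print(inc(s,[362.5,-278,130]))
E
```

```text
[ 204.05546708 -261.84056792   53.44955044]
```

Request:
{"method": "jog_arm", "body": {"increments": [[0.01,-0.013,0,-3],[0.032,-0.041,0,-11],[0.058,-0.074,0.003,-20],[0.084,-0.108,0.01,-30],[0.11,-0.141,0.018,-40],[0.136,-0.175,0.026,-50],[0.162,-0.208,0.035,-60],[0.187,-0.24,0.045,-69],[0.2,-0.257,0.052,-74],[0.204,-0.2618,0.0534,-75]]}}

```text
clock: 16.27
position: [361.5, -278.7, 128.9]
ee_rot: [0.754, -0.657, 0.001, -0.003]
contact_force: [-0.5, -0.7, -0.2]
gripper_width: 25.9
```

Request:
{"method": "jog_arm", "body": {"increments": [[0,0,0,0],[0,0,0,0]]}}

```text
clock: 16.52
position: [361.7, -278.1, 129.0]
ee_rot: [0.754, -0.657, 0.001, -0.003]
contact_force: [-0.2, 0.3, -0.8]
gripper_width: 26.1
```

```bash
python3 st.py;python3 look.py wrist w10; python3 look.py top t10 180 140 420 290
```

```text
16.525 pos [ 361.74 -278.14  129.01] q [ 0.7536 -0.6573  0.0015 -0.0028] Ftool [-0.36  0.14  0.76] Ttool [ 0.079 -0.013  0.037] w 26.13 j6 0.4404
yaw -82.19
16.525 [ 361.74018835 -278.136548    129.01287205] [ 0.75360505 -0.65732004  0.00147471 -0.00276028] [-0.3002252   0.2330359  -0.55789925 -0.00550652 -0.77493598  0.4404236 ] [-0.18190848  0.34133759 -0.75756937]
16.575 [ 361.86065102 -278.10178425  129.14227361] [ 0.75374227 -0.657162    0.00165567 -0.00282032] [-0.30004017  0.23279853 -0.55782551 -0.00545447 -0.77486749  0.4406196 ] [ 0.83659658 -0.5047117  -1.44638047]
3.3333333333333335
```

View pics/w10.png

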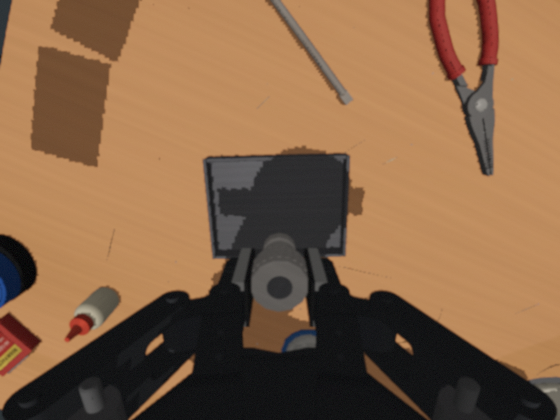

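View pics/t10z.png

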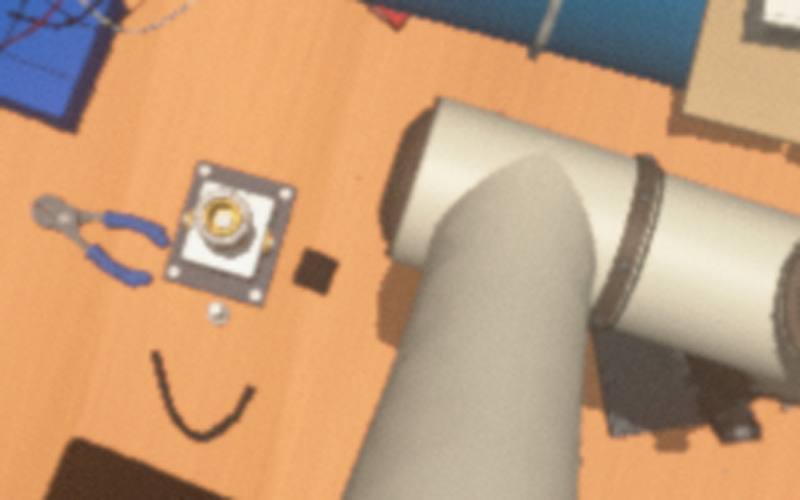

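```bash
python3 - <<'E'
from h import *
import pickle
s=pickle.load(open('pics/w10.pkl','rb'))
P=[onz('wrist',c,18,s) for c in [(206,157),(348,154),(345,255),(217,257)]]
print(np.round(P,1)); c=np.mean(P,0)
from bench import *
s=read_state();print(c,inc(s,[c[0],c[1],41]),inc(s,s['position']+[0,0,-88]))
E
```

```text
[[ 427.6 -313.9   18. ]
 [ 314.7 -331.8   18. ]
 [ 299.2 -244.1   18. ]
 [ 412.2 -226.2   18. ]]
[ 363.42801954 -279.00883097   18.        ] [ 1.19235014 -0.80892068 88.2244919 ] [ 0.09793221  0.57774918 87.99804893]
```

Consistent with the top view. Lowering to just above the tray floor, then touching down gently.

Request:
{"method": "jog_arm", "body": {"increments": [[0.0006,-0.0003,0.015,0],[0.0012,-0.0008,0.035,0],[0.0012,-0.0008,0.055,0],[0.0012,-0.0008,0.072,0],[0.0012,-0.0008,0.082,0],[0.0012,-0.0008,0.086,0],[0.0012,-0.0008,0.086,0]]}}

```text
clock: 17.5
position: [363.7, -279.0, 43.4]
ee_rot: [0.754, -0.657, 0.002, -0.003]
contact_force: [0.7, 0.2, -0.8]
gripper_width: 25.9
```

```bash
python3 st.py
```

```text
17.5 pos [ 363.71 -278.99   43.42] q [ 0.7539 -0.657   0.0019 -0.0029] Ftool [-0.11 -0.69  0.81] Ttool [-0.053 -0.     0.023] w 25.86 j6 0.4442
yaw -82.14
```

Request:
{"method": "jog_arm", "body": {"increments": [[0,0,0.001,0],[0,0,0.002,0],[0,0,0.003,0],[0,0,0.003,0]]}}

```text
clock: 18.0
position: [363.7, -279.0, 40.4]
ee_rot: [0.754, -0.657, 0.002, -0.003]
contact_force: [0.4, -0.5, -0.5]
gripper_width: 26.1
```

Request:
{"method": "jog_arm", "body": {"increments": [[0,0,0.0005,0],[0,0,0.001,0],[0,0,0.001,0]]}}

```text
clock: 18.38
position: [363.8, -279.2, 40.1]
ee_rot: [0.754, -0.657, 0.002, -0.003]
contact_force: [-1.4, -0.3, 6.9]
gripper_width: 25.9
```

Touched down (6.9 N). Opening.

Request:
{"method": "jog_arm", "body": {"increments": [[0,0,-0.0002,0],[0,0,-0.0002,0],[0,0,-0.0002,0],[0,0,-0.0002,0],[0,0,-0.0002,0]], "hand": 1}}

```text
clock: 19.0
position: [363.8, -279.2, 40.2]
ee_rot: [0.754, -0.657, 0.002, -0.003]
contact_force: [0.2, -0.2, -0.3]
gripper_width: 85.3
```

```bash
python3 st.py;python3 look.py wrist w11
```

```text
19.0 pos [ 363.79 -279.16   40.22] q [ 0.7541 -0.6568  0.0021 -0.0028] Ftool [ 0.23 -0.2   0.31] Ttool [-0.042  0.018 -0.002] w 85.29 j6 0.4443
yaw -82.11
19.0 [ 363.79425542 -279.16088916   40.22234386] [ 0.75405734 -0.65679953  0.0020525  -0.00277571] [-0.30080864  0.38716332 -0.64566043 -0.00674337 -0.53198504  0.44426264] [ 0.23195305 -0.20428359 -0.30998335]
```

View pics/w11.png

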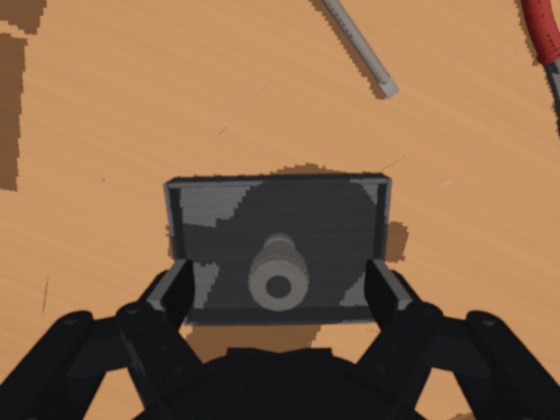

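The nipple stands upright in the tray between the open fingers, with its hole at (279,287). Retreating straight up.

Request:
{"method": "jog_arm", "body": {"increments": [[0,-0.0001,-0.01,0],[0,-0.0003,-0.03,0],[0,-0.0005,-0.06,0],[0,-0.0008,-0.1,0],[0,-0.001,-0.14,0],[0,-0.001,-0.17,0],[0,-0.001,-0.19,0],[0,-0.001,-0.2,0],[0,-0.001,-0.2,0]]}}

```text
clock: 20.18
position: [363.5, -279.3, 240.8]
ee_rot: [0.754, -0.657, 0.003, -0.003]
contact_force: [0.1, -0.0, 0.4]
gripper_width: 85.2
```

Request:
{"method": "jog_arm", "body": {"increments": [[0,0,0,0],[0,0,0,0],[0,0,0,0],[0,0,0,0]]}}

```text
clock: 20.68
position: [363.4, -279.3, 240.5]
ee_rot: [0.754, -0.657, 0.002, -0.003]
contact_force: [-1.0, -0.3, -0.3]
gripper_width: 85.0
```

```bash
python3 st.py;python3 look.py wrist w12;python3 look.py side s12 150 150 350 300;  python3 look.py side s13 370 230 470 320
```

```text
20.675 pos [ 363.39 -279.28  240.47] q [ 0.754  -0.6568  0.0023 -0.003 ] Ftool [0.2  1.   0.25] Ttool [0.002 0.01  0.015] w 84.96 j6 0.4409
yaw -82.12
20.675 [ 363.38920222 -279.27810484  240.46681827] [ 0.75401495 -0.65684623  0.00234833 -0.00299517] [-0.30145161  0.10184486 -0.39442323 -0.00409401 -1.06781784  0.4409397 ] [-0.96100793 -0.33502075 -0.25475823]
20.725 [ 363.41819393 -279.27294083  240.52568567] [ 0.75403035 -0.65682828  0.00240267 -0.00301214] [-0.30141167  0.10177096 -0.39435591 -0.00407922 -1.06784584  0.44093968] [-0.54678268 -0.33678795 -0.3049788 ]
4.0
20.775 [ 363.44501357 -279.2932763   240.61752368] [ 0.75403422 -0.6568233   0.00250088 -0.0030469 ] [-0.3014282   0.10164672 -0.39425934 -0.00406155 -1.06785892  0.44095993] [ 0.05068656 -0.70888492 -0.06002496]
6.666666666666667
```

View pics/w12.png

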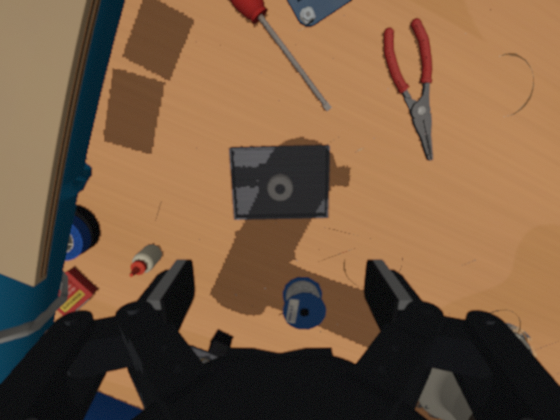

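View pics/s12z.png

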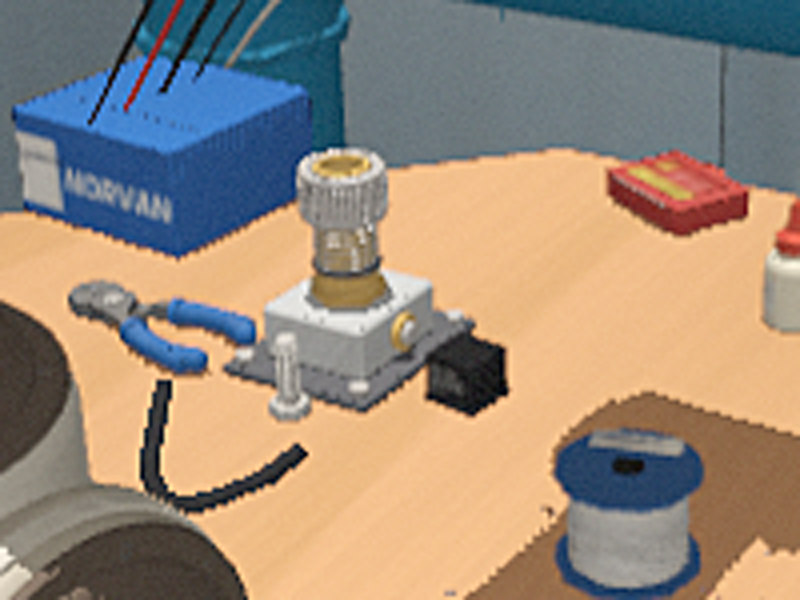

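View pics/s13z.png

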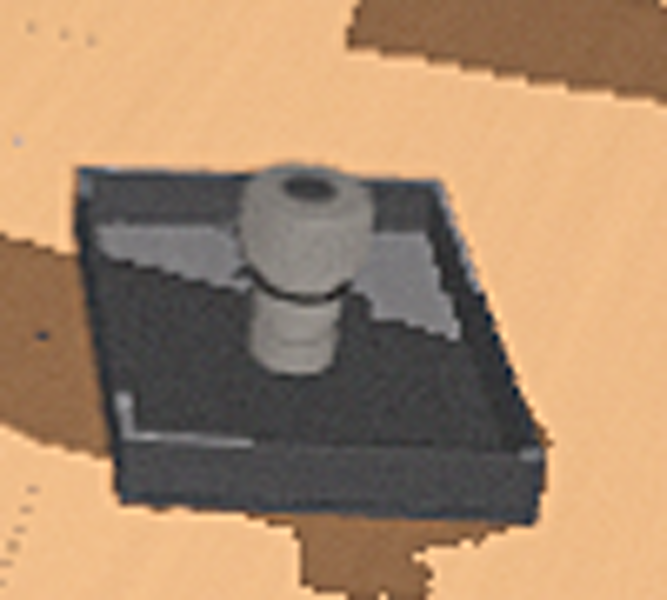

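```bash
python3 - <<'E'
import cv2,numpy as np
o=[]
for n in('s6','side0','s12'):
    im=cv2.imread(f'pics/{n}.png')[170:240,210:270]
    o.append(cv2.resize(im,None,fx=4.4,fy=8,interpolation=cv2.INTER_CUBIC))
cv2.imwrite('pics/cmp.png',np.hstack(o))
E
```

```text
(no output)
```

View pics/cmp.png

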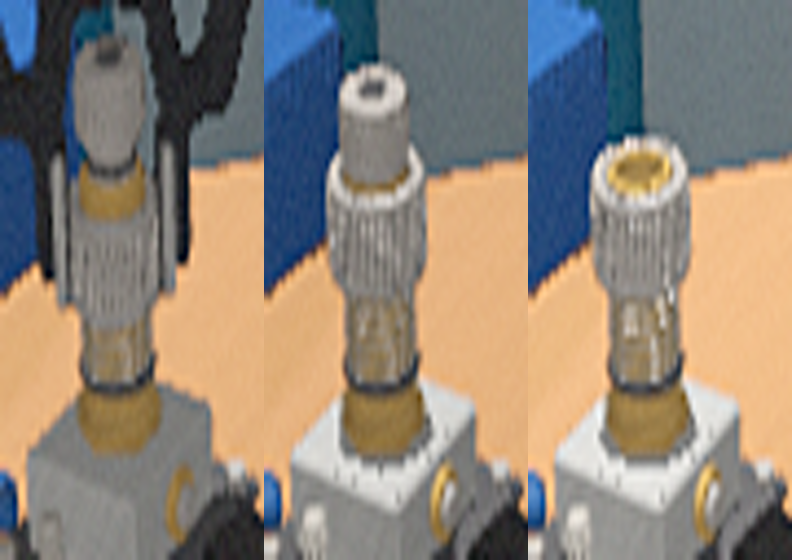

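The sleeve's lower edge is at the same height as at the start (row about 295 in both crops), so it is fully up. The bystanders are where they were.

```bash
python3 -c "
from bench import *
print(job_done())"
```

```text
the job is handed in; nothing more can be done
None
```

The nipple is uncoupled and standing upright in the tray, and I handed the job in at about 21 s of the 67 s allowed.

- **Unlocking:** I gripped the sleeve and pressed it with about 7–9 N while turning it clockwise. It first dropped after about 38–42° and caught on what seemed to be the notch's edge. Another 2° freed it, and it then slid down about 5.4 mm, where the nipple popped up. The press never read above 9.1 N, spring included, so the pin stayed well under its 20 N limit.
- **Removing:** I let the sleeve go, pulled the nipple straight up and lowered it near the middle of the tray until it touched at 6.9 N. Then I opened the gripper and backed straight off.
- **Last checks:** In the final pictures the nipple stands alone in the tray and the gripper is clear above it. The sleeve's lower edge is back at its starting height. The cutters, relay, bolt and dropper bottle look unmoved.
- **Disagreements:** The cameras differed by up to about 3 mm on where the coupling stood, so I used a position between them; side forces stayed around 2 N. The gripper's width reading ran 2–4 mm below the true diameters (36 for the 40 mm sleeve, 26 for the 28 mm head), but the pictures showed both grips sitting properly.

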